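Crimp a vial through the press guard

ROBOT

A 7-joint arm with a two-finger parallel gripper is mounted at the origin on the work surface. World frame = base frame: x ahead of the robot, y to its left, z up, the work surface at z = 0. Lengths are in m, angles in rad, forces in N, time in s.
With the tool pointing down it reaches from about 0.425 to 0.875 m from the base axis. Payload 8.4 kg.
Tool frame: the origin (TCP) lies on the centre line of the jaws, within the pads' length; the fingertips stand 22 mm ahead of it and the grasp point (between the pads) lies 3 mm ahead of it; z points along the fingers, y is the line along which they close (so a half turn about z gives the same grasp; the last joint's range is limited). The gripper opens to 85 mm and grips with 20 to 120 N. Pads are 22 mm wide; open, the fingers measure 114 mm over their backs; the gripper's body (76 mm by 85 mm) begins 54 mm behind the grasp point. The pads swing forward as they close: fully open they stand 13 mm farther back than shut.
Start: joints at [1.114, 0.333, 0.04, 1.465, -0.013, 1.343, -0.059], TCP at [0.228, -0.609, 0.253] pointing down, gripper open.
Joint ranges: [-2.58, 2.58], [-0.38, 2.09], [-1.3, 1.39], [0.25, 2.4], [-1.5, 4.64], [0.08, 2.09], [-2.65, 2.65]. Speed limits (rad/s): [2.22, 2.22, 2.79, 2.79, 3.14, 3.14, 3.14].

INTERFACE

Orientations are given as a rotation vector (axis times angle).
In Python, from plant import * gives the robot as it stands. The module is installed in compiled form; this text tells all that it offers.
- The arm moves only by the tool arm_command, never from a script. Its argument "plan" is a list of rows, each an object with "turn": the turn, a rotation vector about the tool's x, y, z normalised to -1 to 1, where 1 is pi rad, a list of three; "xyz": the shift along the tool's x, y, z normalised to -1 to 1, where 1 is 0.3 m, a list of three; "gripper": the gripper command: -1 is shut, 1 is fully open, values between are in proportion. In form: [{"turn": [rx, ry, rz], "xyz": [tx, ty, tz], "gripper": gripper}, ...]. A call has 1 to 20 rows; each row is the pose to reach, as a shift and turn from the pose commanded when the call began, along the tool's axes at that moment, turning the shorter way round; what a row does not reach only later rows make up. A row lasts 1/8 s, in which the tool goes at most 62.5 mm and 10.7 degrees, less where a joint would pass 70% of its speed; a pose out of reach is approached as far as the arm can. A call with a number of a shift or a turn outside -1 to 1 is refused whole. A call with a gripper value outside its range is refused whole. The fingers move at their own pace and stop on an object; "force" is the grip in N (left out, the last holds). Time passes only in rows, so rows that repeat a pose let the fingers close. It gives the time, the measured TCP pose, the force, the opening and the grip force at its end, in the units of the state.
- read_state(): the state, without advancing time (a new reading comes with each control period).
- get_image(name): name is "scene" or "top" or "wrist"; returns a dict with "img" (384x512x3 uint8, red, green, blue), "depth" (384x512 float32, m along the optical axis (not along the pixel's ray), 0 where there is no reading), "fx", "fy", "cx", "cy" (pixels), "R" (3x3) and "t" (3): a world point X has camera coordinates R X + t. Camera axes: x right, y down, z forward; pixel columns grow to the right and rows downward; lengths in m; the calibration is good to about 2 mm. The wrist camera is an equidistant fisheye: a pixel r from the principal point sees the ray r / f radians off the axis. A picture is of the moment at which its call begins.
- finish_job(): hands the job in; it is judged then, once.
Trained networks look in a picture, given as the dict that the camera call returned (one of the last four; its "shot" number tells which), for a name from the list of things; names that differ only in an ending like _2 or _b are one class to them, and where a whole thing is asked for, a point or a joint stands for the part that bears it (a point fixed in the world has none). Each returns a list of dicts, best first, with "p" (0 to 1); they miss things now and then, are a little off and sometimes report something else, mostly with a low value. They report only what shows in the picture. A call takes as long as a camera call.
- find_in(picture, name): "box" ([centre column, centre row, width, height] in pixels, round what is visible of it).
The state is a dict: "time": time; "qpos": joint angles; "qvel": joint speeds; "joint_efforts": joint torques, N m; "eef_pos": TCP position; "ee_rot": TCP orientation; "ft_force": force on the tool from outside, world axes, zero at the start; "torque": the same for the moment, N m; "width": opening from 0.0 (shut) to 1.0 (fully open); "grasp_force": force on a finger pad.
Only numpy, scipy, OpenCV 4.12 (cv2) and the standard library are available. Lean on these libraries where they do the work, as an engineer would, in place of code of your own. Each camera call takes 0.05 s, during which the arm holds its last target. There are 200 camera calls.

TASK

Push the vial carriage of the small crimping press fully home under its ram. Only then reach down through the window in the top of the guard, press the hand lever all the way down with closed fingertips, hold it there for about two seconds, and let it spring back up. Never touch the guard, and leave the loose things on the bench where they stand; nothing needs to be gripped or lifted.

Things in the scene. Friction and masses are not known exactly. Their poses are not given: they have to be found in the camera images.
- press: crimping press fixed to the bench: grey base plate 135 mm (x) by 340 mm (y), 12 mm high, from y = -70 to +270 mm of its frame; white column 118 mm high at x = +61 mm carrying the hand lever. Origin on the bench surface, z up, +y along the base to the side where the carriage comes out, -x side towards the robot (turned by up to 0.4 rad)
- carriage (a joint): slide of the aluminium carriage that carries one glass vial, in m: 0 = pulled fully out, 0.09 = fully home against its stop with the vial under the ram; starts between 0 and 0.03. It moves along the press's -y as the value grows. It drags with about 2 N and stays where it is left
- push_face (a point): centre, 52 mm above the bench, of the outer (press +y) face of the carriage's upright push plate: 60 mm wide (press x), 10 mm thick (y), from 24 to 80 mm above the bench. Push it along the press's -y. Nothing of the carriage lies beyond the face; the base's rails there are 20 mm high. At home the face is 170 mm from the press origin, 80 to 100 mm outside the guard. Axes as the press
- lever (a joint): hinge of the hand lever, in rad: 0 = up (rest), 0.35 = fully down against its stop. A spring always returns it to 0; it takes about 4 N to start and 8 N at the pad to hold fully down. It drives the ram by itself
- lever_pad (a point): centre of the top of the black lever pad, 34 mm (x) by 36 mm (y), on the free end of the steel lever. At rest 135 mm above the bench, 10 mm under the window's plane; fully down 26 mm lower, moving almost straight down (under 6 mm sideways), its hinge 75 mm away on the press's +x side. It slopes 0.17 rad at rest, high towards the press's -x; fully down as much the other way
- guard: fixed guard hood over the press, 180 mm (x) by 160 mm (y), 145 mm high; origin on the bench under its centre, axes parallel to the press's, up to 10 mm off the press origin in x and y. White top plate 6 mm thick with one rectangular window, aluminium corner posts, thin clear side panels; the +y side is open below 92 mm for the carriage. Never to be touched
- window (a point): centre of the window in the guard's top plate, at its upper surface, 145 mm above the bench. The opening is 100 mm along the guard's x and 94 mm along its y. The lever pad lies below it, up to 15 mm off its centre. Site axes are those of the guard
- vial: loose capped amber glass vial, 26 mm across and 55 mm high, standing beyond the press near its carriage end; origin under its centre. Leave it alone
- beaker: loose yellow plastic cup, 70 mm across and 85 mm high, standing past the closed -y end of the press; origin under its centre. Leave it alone
- stopper: loose glass stopper, 36 mm across and 50 mm high, standing on the robot's side of the press; origin under its centre. Leave it alone

How it is judged:
On the way, in this order (a step that is already met when the one before it is completed fails the run):
1. the carriage is pushed fully home (within 4 mm of its stop) with the lever still up (value of joint carriage above 0.086 m and value of joint lever below 0.08 rad), for 0.2 s.
2. the lever is held fully down (within 0.05 rad of its stop) for 1.2 s with the carriage home (value of joint lever above 0.3 rad and value of joint carriage above 0.086 m), for 1.2 s.
3. the lever is let back up (value of joint lever below 0.05 rad), for 0.2 s.
At the end, for the whole second after the job is handed in: The carriage is home (joint above 0.086 m), the lever is back up (below 0.05 rad) after having been held down, and vial, cup and stopper stand upright within 15 mm of where they were (value of joint carriage above 0.086 m and value of joint lever below 0.05 rad and distance of each of vial, beaker, stopper from where it was at the start of the episode below 0.015 m and angle between each of vial, beaker, stopper's own z axis and vertical below 0.2 rad); the robot touches nothing.
It fails at once if the robot touches the guard (contact force between any of the arm, the fingers and guard above 0.5 N).
It fails at once if the lever is pressed before the carriage is home (value of joint lever above 0.1 rad and value of joint carriage below 0.084 m).
It fails at once if a loose thing is lifted or shoved (distance of any of vial, beaker, stopper from where it was at the start of the episode above 0.03 m).
It also fails if it takes over 51 s, if anything falls off the work surface, if the arm or the gripper's body presses on something with over 40 N, if the wrist force passes 120 N, or if a joint passes its speed limit or range.

## Working session

There is one attempt and no reset: what is moved stays moved. The work goes in short steps, Python scripts to look and compute and a tool call to move; the robot and the scene stay as the last step left them, time stands still between calls to the robot, and variables do not carry over. Pictures are saved under pics/ and viewed, at most 10 in all, crops included, and the job is handed in when it is done.

Besides the shell and the picture viewer there is one more tool, called as name(argument=value, ...) on one line, values as JSON. arm_command: Moves the arm, as the interface text tells. Its arguments: {"type":"object","properties":{"plan":{"type":"array"},"force":{"type":"number"}},"required":["plan"]}

```bash
mkdir -p pics
cat > h.py <<'E'
from plant import *
import numpy as np, cv2
from scipy.spatial.transform import Rotation as Ro
def pts(P):
    d=P["depth"];v,u=np.mgrid[:384,:512]
    X=np.stack([(u-P["cx"])/P["fx"]*d,(v-P["cy"])/P["fy"]*d,d],-1)
    W=(X-P["t"])@P["R"]   # R^T (X-t)
    W[d<=0]=np.nan
    return W
def save(P,n): cv2.imwrite(f"pics/{n}.png",P["img"][:,:,::-1])
E
python3 - <<'E'
from h import *
s=read_state();print(s["eef_pos"],s["ee_rot"],s["time"])
ims=[]
for c in("top","scene"):
    P=get_image(c);ims.append(P["img"]);W=pts(P);np.savez(c,W=W,img=P["img"])
    print(c,P["R"].round(3).tolist(),P["t"],P["fx"])
    for n in("press","push_face","lever_pad","guard","vial","beaker","stopper"):
        for r in find_in(P,n)[:2]:
            u,v,w,h=r["box"];print(n,round(r["p"],2),np.round(r["box"]),W[int(np.clip(v,0,383)),int(np.clip(u,0,511))].round(3))
cv2.imwrite("pics/a.png",cv2.resize(ims[0],(800,600))[:,:,::-1]);cv2.imwrite("pics/b.png",cv2.resize(ims[1],(800,600))[:,:,::-1])
E
```

```text
[ 0.22745513 -0.60844462  0.25241243] [-3.08989247e+00 -5.58766202e-01  6.87951512e-04] 0.0
top [[-0.019, -0.999, -0.028], [-0.998, 0.021, -0.061], [0.062, 0.027, -0.998]] [0.05050395 0.54345397 1.22688786] 466.03252557681975
press 0.98 [281. 210. 129.  64.] [ 0.497 -0.024  0.02 ]
push_face 0.8 [256. 203.  67.  41.] [0.514 0.042 0.026]
lever_pad 0.6 [326. 192.  19.  27.] [ 0.533 -0.13   0.138]
guard 0.91 [319. 192.  82.  88.] [ 0.535 -0.111  0.138]
vial 0.42 [225. 153.  10.  15.] [0.645 0.119 0.056]
beaker 0.92 [383. 176.  37.  27.] [ 0.583 -0.296  0.008]
stopper 0.47 [290. 258.  11.  14.] [ 0.372 -0.044  0.05 ]
scene [[-0.438, 0.899, 0.001], [0.503, 0.246, -0.828], [-0.745, -0.363, -0.56]] [ 0.21928209 -0.18625829  1.26865898] 413.32647619861916
press 0.8 [262. 204. 143. 100.] [ 0.459 -0.026  0.011]
push_face 0.66 [280. 215.  87.  41.] [0.497 0.035 0.024]
lever_pad 0.75 [204. 162.  21.  12.] [ 0.532 -0.121  0.134]
lever_pad 0.38 [201. 191. 104. 111.] [ 0.615 -0.075  0.127]
guard 0.74 [204. 191. 104. 112.] [ 0.613 -0.07   0.127]
vial 0.71 [290. 274.  16.  34.] [0.654 0.124 0.036]
beaker 0.84 [131. 188.  36.  50.] [ 0.604 -0.264  0.071]
```

View pics/a.png

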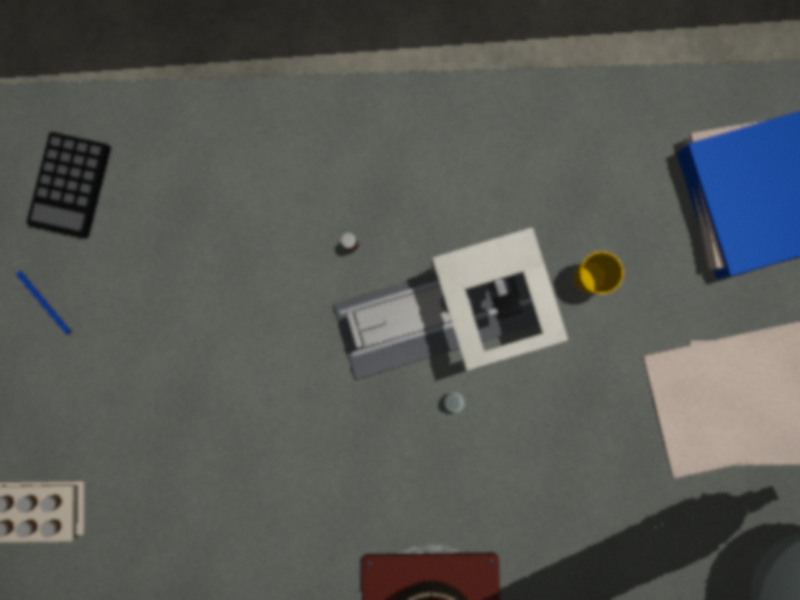

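View pics/b.png

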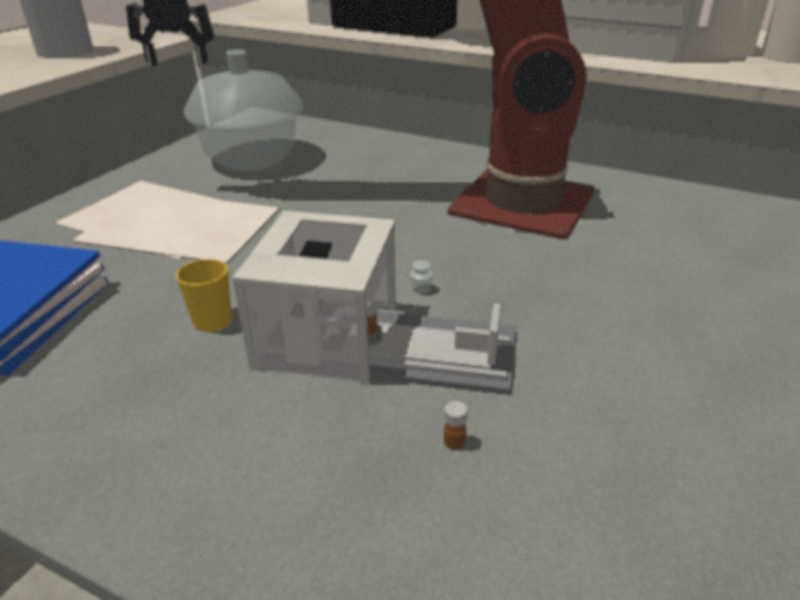

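The top view shows the guard's white top (433–567, 228–370), its window around (505,310), and the push plate at about (352,328). The vial is at (348,240), the stopper at (453,402) and the cup at (601,272). The scene view shows the black lever pad inside the window at (317,248). Next I'll fit the geometry.

Run:
```python
from h import *
for c in("top","scene"):
    D=np.load(c+".npz");W=D["W"];I=D["img"].astype(int)
    reg=(W[...,0]>.35)&(W[...,0]<.72)&(W[...,1]>-.26)&(W[...,1]<.17)
    z=W[...,2]
    m=(reg&(z>.135)&(z<.158)&(I.min(-1)>110)).astype(np.uint8)
    n,l,st,ce=cv2.connectedComponentsWithStats(m);k=1+np.argmax(st[1:,4]);m=l==k
    r=cv2.minAreaRect(W[m][:,:2].astype(np.float32)*1000);print(c,"guard",r,np.median(z[m]))
    # holes
    cs,hi=cv2.findContours(m.astype(np.uint8),cv2.RETR_CCOMP,cv2.CHAIN_APPROX_NONE)
    P=np.load(c+".npz")
    for q,hh in zip(cs,hi[0]):
        if hh[3]>=0 and len(q)>30:
            w=W[q[:,0,1],q[:,0,0]];w=w[np.isfinite(w).all(1)];print("win",cv2.minAreaRect(w[:,:2].astype(np.float32)*1000))
    m=reg&(z>.122)&(z<.148)&(I.max(-1)<60)
    print("pad",m.sum(),np.median(W[m],0),np.ptp(W[m],0) if m.any() else 0)
    m=reg&(z>.06)&(z<.095)&(W[...,1]>.03)
    if m.sum()>5: print("plate",m.sum(),W[m].mean(0),cv2.minAreaRect(W[m][:,:2].astype(np.float32)*1000),z[m].max())
    m=reg&(z>.006)&(z<.03)&(I.max(-1)<250)
    r=cv2.minAreaRect(W[m][:,:2].astype(np.float32)*1000);print("base",r,cv2.boxPoints(r).round().tolist())
```

```text
top guard ((536.0181274414062, -113.697265625), (180.26290893554688, 160.77696228027344), 15.68031120300293) 0.14644954247066447
win ((516.408935546875, -118.64042663574219), (104.08082580566406, 98.44623565673828), 15.546918869018555)
pad 203 [ 0.52594249 -0.12574694  0.13599633] [0.03875969 0.04043485 0.01415017]
plate 109 [0.49785311 0.11493801 0.07922281] ((554.1846923828125, 113.9541244506836), (171.97520446777344, 46.26248550415039), 15.767955780029297) 0.08790638523231206
base ((535.047607421875, -45.427215576171875), (369.3240661621094, 428.9068603515625), 0.0557929091155529) [[350.0, 169.0], [351.0, -260.0], [720.0, -260.0], [720.0, 169.0]]
scene guard ((535.9439697265625, -115.20494079589844), (184.6434783935547, 161.0719757080078), 15.628067016601562) 0.14467998872340687
win ((517.1734008789062, -120.22080993652344), (109.35391998291016, 96.60359954833984), 16.113983154296875)
pad 146 [ 0.52682616 -0.12649438  0.13394376] [0.03165519 0.03660397 0.00741968]
plate 133 [0.50440037 0.11726491 0.07636664] ((495.9944152832031, 114.74451446533203), (63.250404357910156, 9.97773265838623), 15.679510116577148) 0.08160393137588932
base ((507.9328308105469, -50.18070983886719), (413.7264404296875, 284.0025329589844), 87.30884552001953) [[356.0, -250.0], [640.0, -263.0], [659.0, 150.0], [376.0, 163.0]]
```

```bash
cat >> h.py <<'E'
th=np.radians(15.65);ex=np.array([np.cos(th),np.sin(th),0]);ey=np.array([-np.sin(th),np.cos(th),0])
Rt=np.stack([ey,ex,[0,0,-1]],1)
def to(*targets):
    s=read_state();R0=Ro.from_rotvec(s["ee_rot"]).as_matrix();p=s["eef_pos"]
    tr=Ro.from_matrix(R0.T@Rt).as_rotvec()/np.pi
    print("pos",p.round(4),"f",s["ft_force"].round(2),"w",round(s["width"],2),"t",s["time"],"turn",tr.round(4))
    for q in targets: print(np.round(q,4),"->",(R0.T@(np.array(q)-p)/.3).round(4))
E
python3 - <<'E'
from h import *
to([.43,-.40,.28],[.47,-.2,.28])
E
```

```text
pos [ 0.2276 -0.6088  0.2533] f [0.02 0.08 0.13] w 1.0 t 0.8 turn [-0.     -0.     -0.4731]
[ 0.43 -0.4   0.28] -> [ 0.8756 -0.4157 -0.0889]
[ 0.47 -0.2   0.28] -> [ 1.234  -0.9935 -0.0888]
```

arm_command(plan=[{"turn": [0, 0, -0.05], "xyz": [0.2, -0.1, -0.09], "gripper": -1}, {"turn": [0, 0, -0.1], "xyz": [0.4, -0.2, -0.09], "gripper": -1}, {"turn": [0, 0, -0.15], "xyz": [0.55, -0.26, -0.09], "gripper": -1}, {"turn": [0, 0, -0.2], "xyz": [0.72, -0.34, -0.09], "gripper": -1}, {"turn": [0, 0, -0.25], "xyz": [0.87, -0.42, -0.09], "gripper": -1}, {"turn": [0, 0, -0.3], "xyz": [0.95, -0.55, -0.09], "gripper": -1}, {"turn": [0, 0, -0.3], "xyz": [0.98, -0.7, -0.09], "gripper": -1}, {"turn": [0, 0, -0.3], "xyz": [0.98, -0.7, -0.09], "gripper": -1}])

```text
time: 1.8
eef_pos: [0.4301, -0.3057, 0.281]
ee_rot: [2.496, 1.907, 0.001]
ft_force: [-0.1, -0.3, 0.5]
width: 0.002
grasp_force: 0.0
```

Run:
```python
from h import *
f=np.array([.4946,.1195,0])+.045*ey
to([.47,-.1,.28],[.47,.0,.28],[f[0],f[1],.25],[f[0],f[1],.067])
```

```text
pos [ 0.4301 -0.3057  0.281 ] f [-0.12 -0.29  0.46] w 0.0 t 1.8 turn [ 2.000e-04  1.000e-04 -1.715e-01]
[ 0.47 -0.1   0.28] -> [ 0.6966 -0.0519  0.0032]
[0.47 0.   0.28] -> [ 1.0183 -0.1394  0.0031]
[0.4825 0.1628 0.25  ] -> [ 1.5529 -0.242   0.1031]
[0.4825 0.1628 0.067 ] -> [ 1.5529 -0.2424  0.7131]
```

arm_command(plan=[{"turn": [0, 0, -0.05], "xyz": [0.2, -0.02, 0], "gripper": -1}, {"turn": [0, 0, -0.1], "xyz": [0.4, -0.04, 0], "gripper": -1}, {"turn": [0, 0, -0.15], "xyz": [0.6, -0.05, 0], "gripper": -1}, {"turn": [0, 0, -0.1715], "xyz": [0.8, -0.1, 0], "gripper": -1}, {"turn": [0, 0, -0.1715], "xyz": [0.98, -0.15, 0], "gripper": -1}, {"turn": [0, 0, -0.1715], "xyz": [0.98, -0.15, 0], "gripper": -1}])

```text
time: 2.55
eef_pos: [0.4649, -0.0099, 0.281]
ee_rot: [1.896, 2.504, 0.002]
ft_force: [0.2, -0.2, 0.3]
width: -0.005
grasp_force: 0.0
```

Run:
```python
from h import *
f=np.array([.4946,.1195,0])+.045*ey
to([f[0],f[1],.25],[f[0],f[1],.067])
```

```text
pos [ 0.4649 -0.0099  0.281 ] f [ 0.22 -0.19  0.29] w -0.0 t 2.55 turn [0.0004 0.     0.0005]
[0.4825 0.1628 0.25  ] -> [0.5383 0.2122 0.1034]
[0.4825 0.1628 0.067 ] -> [0.5383 0.2114 0.7134]
```

arm_command(plan=[{"turn": [0, 0, 0], "xyz": [0.18, 0.07, 0.03], "gripper": -1}, {"turn": [0, 0, 0], "xyz": [0.36, 0.14, 0.07], "gripper": -1}, {"turn": [0, 0, 0], "xyz": [0.54, 0.21, 0.1], "gripper": -1}, {"turn": [0, 0, 0], "xyz": [0.54, 0.21, 0.1], "gripper": -1}, {"turn": [0, 0, 0], "xyz": [0.54, 0.21, 0.28], "gripper": -1}, {"turn": [0, 0, 0], "xyz": [0.54, 0.21, 0.46], "gripper": -1}, {"turn": [0, 0, 0], "xyz": [0.54, 0.21, 0.62], "gripper": -1}, {"turn": [0, 0, 0], "xyz": [0.54, 0.21, 0.71], "gripper": -1}, {"turn": [0, 0, 0], "xyz": [0.54, 0.21, 0.71], "gripper": -1}])

```text
time: 3.68
eef_pos: [0.4818, 0.1568, 0.0656]
ee_rot: [-1.906, -2.495, 0.005]
ft_force: [1.1, -0.2, -0.4]
width: -0.003
grasp_force: 0.0
```

Run:
```python
from h import *
f=np.array([.4946,.1195,.067])
to(f+.011*ey,f+(-.066+.011)*ey)
P=get_image("scene");cv2.imwrite("pics/c.png",cv2.resize(P["img"][120:312,180:436],(800,600))[:,:,::-1])
```

```text
pos [0.4818 0.1568 0.0656] f [ 1.06 -0.21 -0.38] w -0.0 t 3.675 turn [-0.0013  0.     -0.0022]
[0.4916 0.1301 0.067 ] -> [-0.0945  0.008  -0.0048]
[0.5094 0.0665 0.067 ] -> [-0.3145  0.0096 -0.0048]
```

View pics/c.png

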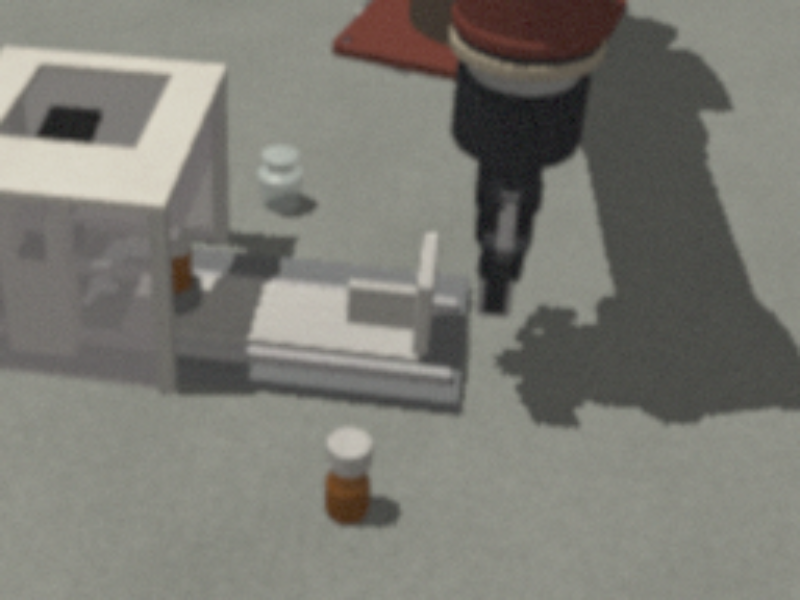

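The shut fingers (495,300) stand clear outside the push plate (428,290). Now I'll push slowly.

arm_command(plan=[{"turn": [0, 0, 0], "xyz": [-0.04, 0.01, 0], "gripper": -1}, {"turn": [0, 0, 0], "xyz": [-0.08, 0.01, 0], "gripper": -1}, {"turn": [0, 0, 0], "xyz": [-0.11, 0.01, 0], "gripper": -1}, {"turn": [0, 0, 0], "xyz": [-0.14, 0.01, 0], "gripper": -1}, {"turn": [0, 0, 0], "xyz": [-0.17, 0.01, 0], "gripper": -1}, {"turn": [0, 0, 0], "xyz": [-0.2, 0.01, 0], "gripper": -1}, {"turn": [0, 0, 0], "xyz": [-0.23, 0.01, 0], "gripper": -1}, {"turn": [0, 0, 0], "xyz": [-0.25, 0.01, 0], "gripper": -1}, {"turn": [0, 0, 0], "xyz": [-0.26, 0.01, 0], "gripper": -1}, {"turn": [0, 0, 0], "xyz": [-0.27, 0.01, 0], "gripper": -1}])

```text
time: 4.97
eef_pos: [0.5068, 0.0818, 0.0672]
ee_rot: [-1.904, -2.498, -0.0]
ft_force: [0.4, 3.1, -0.6]
width: -0.0
grasp_force: 1.1
```

Run:
```python
from h import *
to()
```

```text
pos [0.5068 0.0818 0.0672] f [ 0.43  3.12 -0.64] w -0.0 t 4.975 turn [-0.     -0.0001 -0.0015]
```

arm_command(plan=[{"turn": [0, 0, 0], "xyz": [-0.01, 0, 0], "gripper": -1}, {"turn": [0, 0, 0], "xyz": [-0.02, 0, 0], "gripper": -1}, {"turn": [0, 0, 0], "xyz": [-0.025, 0, 0], "gripper": -1}, {"turn": [0, 0, 0], "xyz": [-0.03, 0, 0], "gripper": -1}])

```text
time: 5.48
eef_pos: [0.5092, 0.0731, 0.0673]
ee_rot: [-1.904, -2.498, 0.0]
ft_force: [0.6, 2.4, -0.5]
width: -0.003
grasp_force: 1.0
```

arm_command(plan=[{"turn": [0, 0, 0], "xyz": [-0.007, 0, 0], "gripper": -1}, {"turn": [0, 0, 0], "xyz": [-0.014, 0, 0], "gripper": -1}, {"turn": [0, 0, 0], "xyz": [-0.02, 0, 0], "gripper": -1}])

```text
time: 5.85
eef_pos: [0.5108, 0.0671, 0.0673]
ee_rot: [-1.904, -2.498, 0.0]
ft_force: [1.4, 1.6, -0.9]
width: -0.002
grasp_force: 1.1
```

arm_command(plan=[{"turn": [0, 0, 0], "xyz": [-0.008, 0, 0], "gripper": -1}, {"turn": [0, 0, 0], "xyz": [-0.016, 0, 0], "gripper": -1}, {"turn": [0, 0, 0], "xyz": [-0.02, 0, 0], "gripper": -1}])

```text
time: 6.22
eef_pos: [0.5124, 0.0613, 0.0673]
ee_rot: [-1.905, -2.498, 0.0]
ft_force: [0.5, 2.5, -0.9]
width: 0.002
grasp_force: 1.0
```

arm_command(plan=[{"turn": [0, 0, 0], "xyz": [-0.007, 0, 0], "gripper": -1}, {"turn": [0, 0, 0], "xyz": [-0.014, 0, 0], "gripper": -1}])

```text
time: 6.48
eef_pos: [0.5135, 0.0574, 0.0673]
ee_rot: [-1.904, -2.499, -0.0]
ft_force: [1.5, 2.3, -2.4]
width: -0.002
grasp_force: 1.1
```

arm_command(plan=[{"turn": [0, 0, 0], "xyz": [-0.007, 0, 0], "gripper": -1}, {"turn": [0, 0, 0], "xyz": [-0.012, 0, 0], "gripper": -1}])

```text
time: 6.72
eef_pos: [0.5136, 0.0571, 0.0674]
ee_rot: [-1.9, -2.498, -0.003]
ft_force: [-4.5, 15.7, 1.7]
width: 0.004
grasp_force: 8.3
```

Run:
```python
from h import *
to()
P=get_image("scene");W=pts(P);z=W[...,2];cv2.imwrite("pics/d.png",cv2.resize(P["img"][120:312,180:436],(800,600))[:,:,::-1])
```

```text
pos [0.5136 0.0571 0.0674] f [-4.49 15.73  1.72] w 0.0 t 6.725 turn [-0.0001 -0.0012 -0.0008]
```

View pics/d.png

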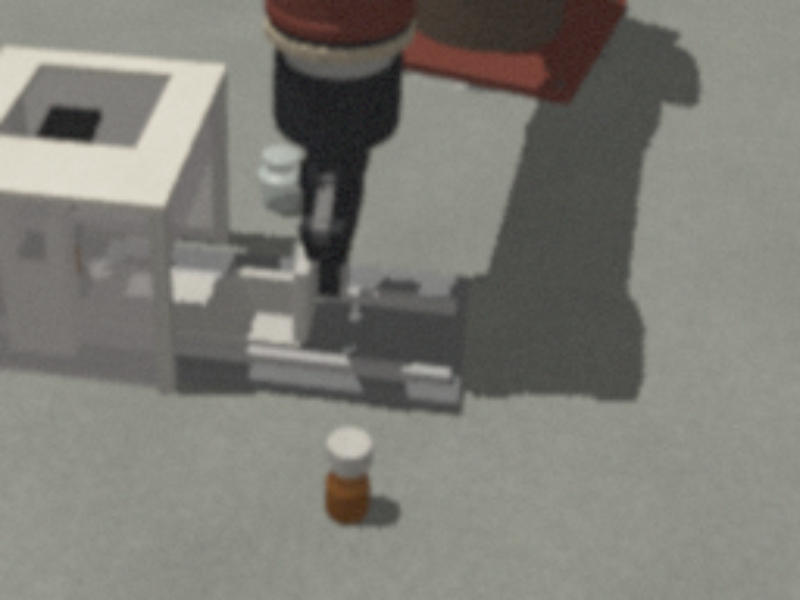

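The force jumped to 16 N with no further motion, so the carriage is at its stop, and the picture shows it drawn in under the guard. I'll hold a moment longer, then retreat and rise.

arm_command(plan=[{"turn": [0, 0, 0], "xyz": [-0.003, 0, 0], "gripper": -1}, {"turn": [0, 0, 0], "xyz": [-0.003, 0, 0], "gripper": -1}, {"turn": [0, 0, 0], "xyz": [-0.003, 0, 0], "gripper": -1}, {"turn": [0, 0, 0], "xyz": [0.05, 0, 0], "gripper": -1}, {"turn": [0, 0, 0], "xyz": [0.12, 0, 0], "gripper": -1}, {"turn": [0, 0, 0], "xyz": [0.12, 0, 0], "gripper": -1}, {"turn": [0, 0, 0], "xyz": [0.12, 0, -0.2], "gripper": -1}, {"turn": [0, 0, 0], "xyz": [0.12, 0, -0.4], "gripper": -1}, {"turn": [0, 0, 0], "xyz": [0.12, 0, -0.6], "gripper": -1}, {"turn": [0, 0, 0], "xyz": [0.12, 0, -0.7], "gripper": -1}, {"turn": [0, 0, 0], "xyz": [0.12, 0, -0.7], "gripper": -1}])

```text
time: 8.15
eef_pos: [0.5063, 0.0879, 0.2799]
ee_rot: [1.904, 2.494, 0.003]
ft_force: [1.2, -0.6, -1.2]
width: 0.002
grasp_force: 0.0
```

Run:
```python
from h import *
pad=np.array([.5264,-.126,0]);win=np.array([.5168,-.1194,0])
d=win-pad;print("win-pad in press xy",d@ex,d@ey)
P=get_image("scene");W=pts(P);z=W[...,2]
m=(z>.045)&(z<.085)&(W[...,1]>.0)&(W[...,1]<.1)&(W[...,0]>.44)&(W[...,0]<.58)
r=cv2.minAreaRect(W[m][:,:2].astype(np.float32)*1000);print(m.sum(),r,(W[m]-np.array([.536,-.1145,0])).mean(0)@ey)
g=pad+.3*d
to([g[0],g[1],.25],[g[0],g[1],.18],[g[0],g[1],.159])
```

```text
win-pad in press xy -0.007463686665686113 0.008945019919287945
292 ((522.5353393554688, 22.97039794921875), (62.581634521484375, 47.88768768310547), 15.473756790161133) 0.14742531044159632
pos [0.5054 0.0877 0.278 ] f [ 0.09  0.08 -0.77] w -0.0 t 8.2 turn [ 0.0005  0.0004 -0.002 ]
[ 0.5235 -0.124   0.25  ] -> [-0.6966 -0.1281  0.0939]
[ 0.5235 -0.124   0.18  ] -> [-0.6963 -0.1285  0.3273]
[ 0.5235 -0.124   0.159 ] -> [-0.6963 -0.1286  0.3973]
```

arm_command(plan=[{"turn": [0, 0, 0], "xyz": [-0.2, -0.04, 0], "gripper": -1}, {"turn": [0, 0, 0], "xyz": [-0.4, -0.08, 0], "gripper": -1}, {"turn": [0, 0, 0], "xyz": [-0.58, -0.11, 0.05], "gripper": -1}, {"turn": [0, 0, -0.002], "xyz": [-0.697, -0.128, 0.09], "gripper": -1}, {"turn": [0, 0, -0.002], "xyz": [-0.697, -0.128, 0.2], "gripper": -1}, {"turn": [0, 0, -0.002], "xyz": [-0.697, -0.128, 0.3], "gripper": -1}, {"turn": [0, 0, -0.002], "xyz": [-0.697, -0.128, 0.3], "gripper": -1}])

```text
time: 9.07
eef_pos: [0.5209, -0.1233, 0.1839]
ee_rot: [-1.893, -2.499, 0.004]
ft_force: [0.8, -0.4, -0.4]
width: 0.003
grasp_force: 0.0
```

Run:
```python
from h import *
P=get_image("scene");Q=get_image("wrist")
to([.5235,-.124,.157],[.5235,-.124,.131])
a=cv2.resize(P["img"][100:250,130:280],(400,400));b=cv2.resize(Q["img"],(400,300));b=np.vstack([b,0*b[:100]])
cv2.imwrite("pics/e.png",np.hstack([a,b])[:,:,::-1])
```

```text
pos [ 0.5231 -0.1232  0.1873] f [ 0.92 -0.17  0.85] w 0.0 t 9.175 turn [-0.0003 -0.0002  0.0004]
[ 0.5235 -0.124   0.157 ] -> [-0.003   0.0007  0.1008]
[ 0.5235 -0.124   0.131 ] -> [-0.0031  0.0007  0.1875]
```

View pics/e.png

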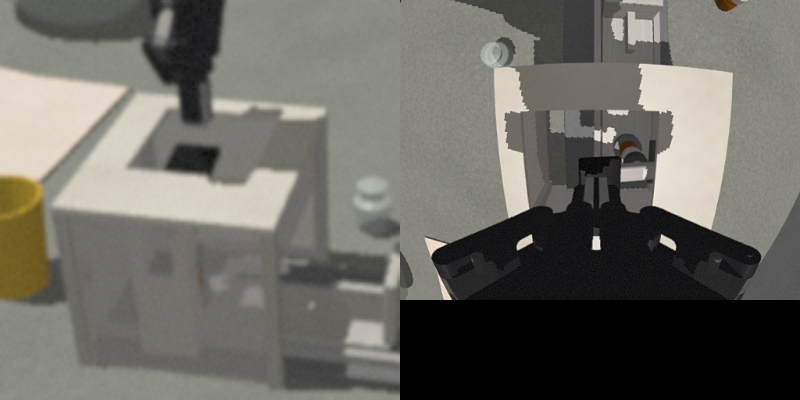

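The tips hang over the black pad inside the window, with room on every side. Now I'll descend and press.

arm_command(plan=[{"turn": [0, 0, 0], "xyz": [-0.003, 0, 0.04], "gripper": -1}, {"turn": [0, 0, 0], "xyz": [-0.003, 0, 0.08], "gripper": -1}, {"turn": [0, 0, 0], "xyz": [-0.003, 0, 0.1], "gripper": -1}, {"turn": [0, 0, 0], "xyz": [-0.003, 0, 0.12], "gripper": -1}, {"turn": [0, 0, 0], "xyz": [-0.003, 0, 0.14], "gripper": -1}, {"turn": [0, 0, 0], "xyz": [-0.003, 0, 0.16], "gripper": -1}, {"turn": [0, 0, 0], "xyz": [-0.003, 0, 0.175], "gripper": -1}])

```text
time: 10.05
eef_pos: [0.5228, -0.1244, 0.1345]
ee_rot: [-1.897, -2.503, 0.002]
ft_force: [-7.0, -0.1, 7.8]
width: 0.002
grasp_force: 4.1
```

arm_command(plan=[{"turn": [0, 0, 0], "xyz": [0, 0, 0.01], "gripper": -1}, {"turn": [0, 0, 0], "xyz": [0, 0, 0.015], "gripper": -1}])

```text
time: 10.3
eef_pos: [0.5229, -0.1244, 0.1309]
ee_rot: [-1.897, -2.503, 0.003]
ft_force: [-11.9, -0.0, 21.4]
width: -0.003
grasp_force: 11.9
```

arm_command(plan=[{"turn": [0, 0, 0], "xyz": [0, 0, 0.002], "gripper": -1}, {"turn": [0, 0, 0], "xyz": [0, 0, 0.002], "gripper": -1}, {"turn": [0, 0, 0], "xyz": [0, 0, 0.002], "gripper": -1}, {"turn": [0, 0, 0], "xyz": [0, 0, 0.002], "gripper": -1}])

```text
time: 10.8
eef_pos: [0.5229, -0.1244, 0.131]
ee_rot: [-1.897, -2.504, 0.003]
ft_force: [-12.0, -0.2, 21.1]
width: 0.001
grasp_force: 11.2
```

arm_command(plan=[{"turn": [0, 0, 0], "xyz": [0, 0, 0], "gripper": -1}, {"turn": [0, 0, 0], "xyz": [0, 0, 0], "gripper": -1}, {"turn": [0, 0, 0], "xyz": [0, 0, 0], "gripper": -1}, {"turn": [0, 0, 0], "xyz": [0, 0, 0], "gripper": -1}, {"turn": [0, 0, 0], "xyz": [0, 0, 0], "gripper": -1}, {"turn": [0, 0, 0], "xyz": [0, 0, 0], "gripper": -1}, {"turn": [0, 0, 0], "xyz": [0, 0, 0], "gripper": -1}, {"turn": [0, 0, 0], "xyz": [0, 0, 0], "gripper": -1}, {"turn": [0, 0, 0], "xyz": [0, 0, 0], "gripper": -1}, {"turn": [0, 0, 0], "xyz": [0, 0, 0], "gripper": -1}, {"turn": [0, 0, 0], "xyz": [0, 0, 0], "gripper": -1}, {"turn": [0, 0, 0], "xyz": [0, 0, 0], "gripper": -1}, {"turn": [0, 0, 0], "xyz": [0, 0, 0], "gripper": -1}])

```text
time: 12.42
eef_pos: [0.5229, -0.1244, 0.131]
ee_rot: [-1.897, -2.504, 0.003]
ft_force: [-11.9, -0.8, 21.3]
width: 0.001
grasp_force: 11.2
```

arm_command(plan=[{"turn": [0, 0, 0], "xyz": [0, 0, -0.03], "gripper": -1}, {"turn": [0, 0, 0], "xyz": [0, 0, -0.07], "gripper": -1}, {"turn": [0, 0, 0], "xyz": [0, 0, -0.12], "gripper": -1}, {"turn": [0, 0, 0], "xyz": [0, 0, -0.18], "gripper": -1}, {"turn": [0, 0, 0], "xyz": [0, 0, -0.28], "gripper": -1}, {"turn": [0, 0, 0], "xyz": [0, 0, -0.4], "gripper": -1}, {"turn": [0, 0, 0], "xyz": [0, 0, -0.5], "gripper": -1}, {"turn": [0, 0, 0], "xyz": [0, 0, -0.5], "gripper": -1}, {"turn": [0, 0, 0], "xyz": [0, 0, -0.5], "gripper": -1}])

```text
time: 13.55
eef_pos: [0.5233, -0.1239, 0.2795]
ee_rot: [-1.896, -2.504, 0.0]
ft_force: [0.7, 0.3, -0.9]
width: -0.001
grasp_force: 0.0
```

Run:
```python
from h import *
to()
P=get_image("scene");W=pts(P);I=P["img"].astype(int);z=W[...,2]
m=(abs(W[...,0]-.526)<.03)&(abs(W[...,1]+.126)<.03)&(z>.09)&(z<.148)&(I.max(-1)<60)
print("pad",m.sum(),np.median(W[m],0))
cv2.imwrite("pics/f.png",cv2.resize(P["img"][96:288,110:366],(800,600))[:,:,::-1])
```

```text
pos [ 0.5233 -0.1239  0.2795] f [ 0.66  0.27 -0.87] w -0.0 t 13.55 turn [-0.0001 -0.      0.0004]
pad 145 [ 0.52702851 -0.12663348  0.13394895]
```

View pics/f.png

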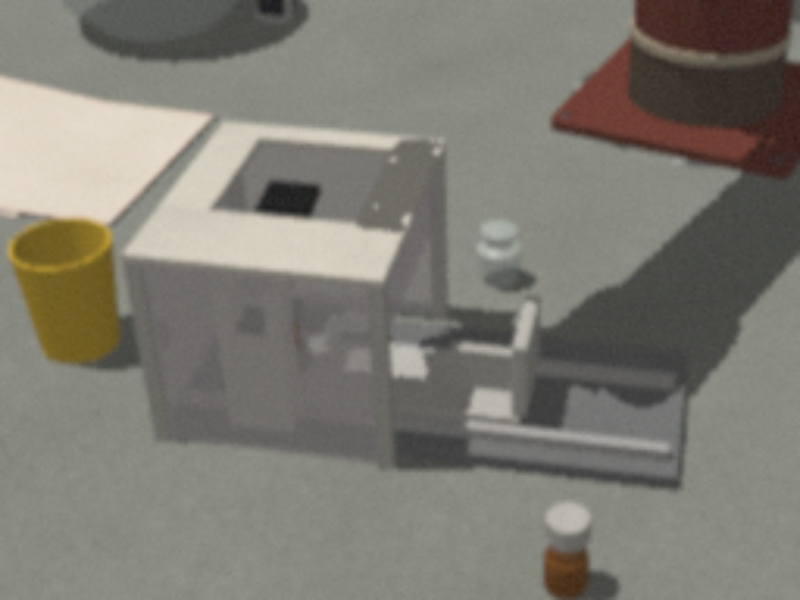

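The lever pad (288,198) is back at its rest height of 0.134 m. The push plate (525,355) is still home, and the cup, stopper and vial stand where they were. I'll hand the job in.

```bash
python3 -c "
from plant import *
print(finish_job())"
```

```text
the job is handed in; nothing more can be done
None
```

I handed the job in at about 13.6 s of the 51 s allowed: the carriage was pushed to its stop, and the lever was pressed fully down for about 2 s and sprang back up. The last picture showed the vial, cup and stopper standing where they were; the hand-in returned no verdict.

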